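Index the test-eye slide of an autorefractor check bench

ROBOT

A 6-joint arm with a two-finger parallel gripper is mounted at the origin on the work surface. World frame = base frame: x ahead of the robot, y to its left, z up, the work surface at z = 0. Lengths are in m, angles in rad, forces in N, time in s.
With the tool pointing down it reaches from about 0.375 to 0.825 m from the base axis. Payload 5.5 kg.
Tool frame: the origin (TCP) lies midway between the tips of the shut fingers; the grasp point (between the pads) lies 19 mm behind it (ctrl.hold_point_z is the distance from the TCP to the grasp point, in m); z points along the fingers, y is the line along which they close (so a half turn about z gives the same grasp; the last joint's range is limited). The gripper opens to 85 mm and grips with 20 to 120 N. Pads are 22 mm wide; open, the fingers measure 114 mm over their backs; the gripper's body (76 mm by 85 mm) begins 54 mm behind the grasp point. The pads swing forward as they close: fully open they stand 13 mm farther back than shut.
Start: joints at [-1.241, 0.314, -0.047, 1.21, 0, 1.571], TCP at [0.194, -0.568, 0.205] pointing down, gripper open.
Joint ranges: [-2.67, 2.67], [-0.69, 1.73], [-1.03, 1.25], [-2.08, 2.16], [-1.42, 1.45], [-3.14, 3.14]. Speed limits (rad/s): [2.39, 2.39, 3.01, 3.14, 3.14, 3.14].

INTERFACE

Orientations are given as [roll, pitch, yaw] about the fixed x, y, z axes, in that order (R = Rz(yaw) Ry(pitch) Rx(roll)).
In Python, from plant import ctrl gives the robot as it stands. The module is installed in compiled form; this text tells all that it offers.
- The arm moves only by the tool arm_command, never from a script. Its arguments are lists of equal length, an entry for each row: "translation": the shift along the tool's x, y, z in m, a list of three; "delta_rot": the turn, a rotation vector about the tool's x, y, z in rad, a list of three. In form: {"translation": [[tx, ty, tz], ...], "delta_rot": [[wx, wy, wz], ...]}. A call has 1 to 10 rows; each row shifts and turns the commanded pose from where the row before left it, along the tool's axes as they then stand; what a row does not reach is not made up. A row lasts 1/10 s, in which the tool goes at most 50 mm and 8.59 degrees, less where a joint would pass 70% of its speed; a pose out of reach is approached as far as the arm can. A call with a gripper value outside its range is refused whole. "jaw" is the gripper's target within -1 to 1 (shut at 1, half-way at 0, fully open at -1), set as the call begins (left out, the last holds). The fingers move at their own pace and stop on an object; "squeeze" is the grip in N (left out, the last holds). Time passes only in rows, so rows that do not move let the fingers close. It gives the time, the measured TCP pose, the force, the opening and the grip force at its end, in the units of the state.
- ctrl.get_state(): the state, without advancing time (a new reading comes with each control period).
- ctrl.camera(name): name is "side" or "top" or "wrist"; returns (picture, depth): 480x640x3 uint8, red, green, blue; 480x640 float32, m along the optical axis (not along the pixel's ray), 0 where there is no reading.
- ctrl.camera_info(name): a dict with "vfov" (degrees; the focal length in pixels is half the picture's height over the tangent of half this angle, whatever the lens; pixels are square), "cx", "cy" (the principal point, pixels), "xyz" and "attitude" of the camera in the world; the wrist camera has in their place "T_tool_cam" (4x4, takes a point from camera to tool coordinates, whose origin is the TCP and whose axes are the flange's). Camera axes: x right, y down, z forward; pixel columns grow to the right and rows downward; lengths in m; the calibration is good to about 2 mm. A picture is of the moment at which its call begins: read the wrist's pose just before it. camera_info takes no time and is no camera call.
- ctrl.job_done(): hands the job in; it is judged then, once.
Trained networks look in the newest picture that a camera, given by its name, has taken for a name from the list of things; names that differ only in an ending like _2 or _b are one class to them, and where a whole thing is asked for, a point or a joint stands for the part that bears it (a point fixed in the world has none). Each returns a list of dicts, best first, with "conf" (0 to 1); they miss things now and then, are a little off and sometimes report something else, mostly with a low value. They report only what shows in the picture. A call takes as long as a camera call.
- ctrl.regions_of(name, camera): "mask" (480x640 bool, what is visible of it) and "box" ([left, top, width, height] in pixels, round what is visible of it).
The state is a dict: "t": time; "joint_pos": joint angles; "dq": joint speeds; "tau": joint torques, N m; "tool_pos": TCP position; "tcp_rot": TCP orientation; "ft_force": force on the tool from outside, world axes, zero at the start; "torque": the same for the moment, N m; "opening": finger opening in m; "finger_force": force on a finger pad.
Only numpy, scipy, OpenCV 4.12 (cv2) and the standard library are available. Lean on these libraries where they do the work, as an engineer would, in place of code of your own. Each camera call takes 0.05 s, during which the arm holds its last target. There are 200 camera calls.

TASK

The slide with the test eyes on the check bench is parked. Pull up its black spring plunger, bring the first test eye (blue ring) over to the instrument's window and let the plunger snap fully into that eye's hole, feeling for the hole and never forcing the slide hard against the pin or past the hole; then gently press the green start button on top of the instrument to take the reading. Leave the things lying about where they are.

Things in the scene. Friction and masses are not known exactly. Their poses are not given: they have to be found in the camera images.
- bench: check bench, fixed to the table: aluminium base plate 300 mm (its x -150 to 150) by 370 mm (y -100 to 270), 12 mm thick. Origin at table height, below the crossing of slide path and optical axis; z up. The slide runs along bench +x; a white hand-held autorefractor (90 mm wide, 150 long, top 142 mm above the table) lies in a cradle on the +y side, looking to -y. Place and yaw vary
- index_rail: carrier of the index strip, 240 x 28 x 19 mm, along bench x; origin at bench (0, -60, 12) mm, under the pin's path. On it a steel strip 12 mm thick (top 43 mm above the table) with, along +x: parking slot 41 mm long, first (blue) eye's hole, 45 mm on the second (yellow) eye's. Holes 12 mm long. The strip is clamped by hand: up to 12 mm off either way along x, not measured
- test_slide (a joint): travel of the dark slide along bench +x, m. 0 to 0.004 at the start: parked, pin in the parking slot. The first eye's hole is met at 0.063 give or take 0.012 (strip clamped by hand), the second's 0.045 later. At 0.040 the pin is always over flat strip, between slot and first hole. Friction about 3 N, about 4 N with the pin rubbing on the strip; stays where left; ends at 0.123
- plunger (a joint): lift of the spring plunger, m: 0 = pin fully home in slot or hole, 0.009 = pin tip level with the strip's top (rubbing on it when not over a hole), 0.013 = upper stop. The spring pulls down with about 5 N at home, 9 N at the stop. Let go over flat strip it rests there at 0.009 and snaps home by itself when the slide brings it over a hole
- knob_centre (a point): middle of the black round plunger knob, 26 mm diameter, 26 mm tall, axis upright; 93 mm above the table when home. At bench y = -60 mm, x = -64 mm + slide travel; moves with slide and plunger. Pinched from above, free by 40 mm around at knob height. Below it a 19 mm housing (top 74 mm above the table) on a bracket (top 60 mm). The test eyes beside it reach 117 mm
- plunger_pin: steel pin of the plunger, 10 mm diameter, 1.4 mm chamfer, moves with the knob; 1 mm play before and behind it in a hole. Origin on the plunger axis, at table height when home, 34 mm below the pin's tip. It must not be forced sideways on the edge of slot or hole: 15 N at most
- start_button (a joint): how far the green start button is pressed, in m: 0 = up, 0.006 = fully down (5 N, springs back by itself); the reading is taken beyond 0.004
- start_button_top (a point): middle of the top face of the green start button (24 mm diameter) when not pressed, on top of the instrument at bench (0, 130) mm, 164.5 mm above the table; pressed straight down
- start_button_base: grey round collar (40 mm) around the start button; origin on the top of the instrument, 142.5 mm above the table, under the button
- spare_eye: a spare test eye, black cylinder 34 mm wide, 26 mm tall with a red ring, standing loose on the base plate; leave it. Origin under its middle
- hex_key: hex key 65 mm long, 6 mm thick, loose on the base plate beside the instrument; leave it. Origin near its middle, its underside
- penlight: metal penlight 122 mm long, 16 mm thick, lying on the table by the bench; leave it. Origin under its middle
- occluder: black eye occluder, 60 mm disc on a flat handle, lying on the table; leave it. Origin under the handle
- trial_lens: trial lens in a 44 mm steel ring with a red tab, lying on the table; leave it. Origin under its middle
- lens_cleaner: bottle with blue cap, 44 mm wide, 120 mm tall; leave it. Origin under its middle
- eye_drops: small bottle with white cap, 26 mm wide, 55 mm tall; leave it. Origin under its middle

How it is judged:
On the way, in this order (a step that is already met when the one before it is completed fails the run):
1. the plunger is pulled clear of the parking slot (value of joint plunger above 0.0095 m), for 0.1 s.
2. the plunger has snapped fully home in the first eye's hole (value of joint plunger below 0.0025 m and value of joint test_slide between 0.048 and 0.078 m), for 0.3 s.
3. the start button is pressed with the first eye still locked in place (all of step 2 and value of joint start_button above 0.004 m), for 0.05 s.
At the end, for the whole second after the job is handed in: the plunger is home (lifted less than 2.5 mm) in the first eye's hole (slide at 48 to 78 mm), the slide at rest, and the start button has been pressed (more than 4 mm) and is up again (less than 2 mm) (all of step 2 and value of joint start_button below 0.002 m and velocity of joint test_slide between -0.01 and 0.01 m/s); the robot touches nothing.
It fails at once if the slide is forced against the plunger pin (more than 15 N between pin and index strip) (contact force between plunger_pin and index_rail above 15 N).
It fails at once if the slide is driven past the first eye's hole (beyond 83 mm) (value of joint test_slide above 0.083 m).
It fails at once if the start button is hit with more than 30 N (contact force between anything else and start_button_base above 30 N).
It fails at once if one of the things lying about is moved by more than 30 mm (distance of any of spare_eye, hex_key, penlight, occluder, trial_lens, lens_cleaner, eye_drops from where it was at the start of the episode above 0.03 m).
It also fails if it takes over 59 s, if anything falls off the work surface, if the arm or the gripper's body presses on something with over 40 N, if the wrist force passes 120 N, or if a joint passes its speed limit or range.

## Working session

There is one attempt and no reset: what is moved stays moved. The work goes in short steps, Python scripts to look and compute and a tool call to move; the robot and the scene stay as the last step left them, time stands still between calls to the robot, and variables do not carry over. Pictures are saved under pics/ and viewed, at most 10 in all, crops included, and the job is handed in when it is done.

Besides the shell and the picture viewer there is one more tool, called after ">>>" as name(argument=value, ...) on one line, values as JSON. arm_command: Moves the arm, as the interface text tells. Its arguments: {"type":"object","properties":{"translation":{"type":"array"},"delta_rot":{"type":"array"},"jaw":{"type":"number"},"squeeze":{"type":"number"}},"required":["translation","delta_rot"]}

```bash
mkdir -p pics; cat > h.py <<'E'
import numpy as np, cv2
from scipy.spatial.transform import Rotation as R
from plant import ctrl
def cam(name):
    s=ctrl.get_state(); im,d=ctrl.camera(name); i=ctrl.camera_info(name)
    if 'T_tool_cam' in i:
        T=np.eye(4);T[:3,:3]=R.from_euler('xyz',s['tcp_rot']).as_matrix();T[:3,3]=s['tool_pos'];T=T@np.array(i['T_tool_cam'])
    else:
        T=np.eye(4);T[:3,3]=i['xyz'];a=np.array(i['attitude']);T[:3,:3]=a if a.shape==(3,3) else R.from_euler('xyz',a).as_matrix()
    return im,d,i,T
def pts(d,i,T):
    f=240/np.tan(np.radians(i['vfov'])/2); v,u=np.mgrid[:480,:640]
    P=np.stack([(u-i['cx'])/f*d,(v-i['cy'])/f*d,d],-1)
    return P@T[:3,:3].T+T[:3,3]
def save(im,n): cv2.imwrite('pics/'+n,im[...,::-1])
E
python3 - <<'E'
from h import *
print(ctrl.get_state())
for c in ['top','side']:
    im,d,i,T=cam(c); print(c,i); P=pts(d,i,T); save(im,c+'0.png'); np.save(c+'P.npy',P)
    for n in ['bench','index_rail','knob_centre','start_button','start_button_base','test_slide']:
        for r in ctrl.regions_of(n,c)[:2]:
            m=r['mask']&(d>0); print(n,round(r['conf'],2),r['box'],np.median(P[m],0).round(4) if m.any() else None, np.percentile(P[m][:,2],95).round(3) if m.any() else None)
E
```

```text
{'t': 0.0, 'joint_pos': array([-1.24098018e+00,  3.14173521e-01, -4.80624370e-02,  1.21021464e+00,
       -3.13555572e-05,  1.57081569e+00]), 'dq': array([-0.00029586, -0.00169012,  0.00018411,  0.00156767, -0.0002933 ,
        0.0005326 ]), 'tau': array([-1.03835169e-03, -5.39593828e+01,  3.39751017e+01,  1.92620134e-02,
        6.18799518e-07, -1.44916049e-05]), 'tool_pos': array([ 0.1941105 , -0.56707952,  0.20377338]), 'tcp_rot': array([-3.13993839e+00,  3.13875500e-05,  3.29796830e-01]), 'ft_force': array([ 0.22814226, -0.75552679,  0.43415994]), 'torque': array([ 0.05998821,  0.00697788, -0.04540581]), 'finger_force': 0.0, 'opening': 0.08548480187248331}
top {'vfov': 54.27789534734288, 'cx': 328.34063064744265, 'cy': 236.62525987704345, 'xyz': array([ 0.42045669, -0.01666458,  1.48089504]), 'attitude': array([-3.04466093, -0.00512089, -1.55411017])}
bench 0.96 [250.6, 176.7, 128.7, 116.4] [0.5608 0.019  0.0158] 0.144
bench 0.74 [137.4, 259.1, 38.6, 37.0] [0.4423 0.5377 0.0062] 0.012
index_rail 0.7 [350.6, 213.4, 18.4, 71.2] [ 0.5433 -0.1221  0.0424] 0.049
knob_centre 0.41 [357.
[... 445 characters left out ...]
, -0.01036985, -2.95492705])}
bench 0.69 [232.1, 214.2, 161.0, 134.2] [0.5508 0.0918 0.0155] 0.142
bench 0.4 [306.8, 234.6, 15.7, 14.7] [0.5765 0.0725 0.1547] 0.165
index_rail 0.7 [304.9, 217.8, 82.6, 28.5] [ 0.5746 -0.1197  0.0392] 0.046
knob_centre 0.72 [321.3, 121.1, 18.9, 36.4] [ 0.6421 -0.5057  0.0542] 0.115
knob_centre 0.31 [324.6, 201.4, 32.0, 15.2] [ 0.5719 -0.2352  0.0114] 0.016
start_button 0.42 [319.6, 447.9, 61.6, 32.1] [0.4009 0.4987 0.004 ] 0.007
start_button_base 0.56 [321.9, 200.4, 35.9, 17.0] [ 0.5582 -0.2324  0.0106] 0.017
start_button_base 0.47 [307.5, 236.4, 15.9, 13.8] [0.577  0.0716 0.1546] 0.165
test_slide 0.97 [327.5, 211.1, 50.8, 43.4] [ 0.4848 -0.0327  0.087 ] 0.116
```

```bash
python3 - <<'E'
from h import *
P=np.load('topP.npy'); im=cv2.imread('pics/top0.png')
m=((P[...,2]>0.006)&(P[...,2]<0.02)&(P[...,0]>.3)&(P[...,0]<.8)&(abs(P[...,1])<.3)).astype(np.uint8)
c=im[150:320,220:410]; cv2.imwrite('pics/topc.png',cv2.resize(c,None,fx=3.5,fy=3.5,interpolation=cv2.INTER_CUBIC))
Q=P[(P[...,2]>0.009)&(abs(P[...,0]-.55)<.25)&(abs(P[...,1])<.27)][:,:2].astype(np.float32)
print(cv2.minAreaRect(Q))
r=(P[...,2]>0.037)&(P[...,2]<0.048)&(P[...,0]>.35)&(P[...,0]<.75)&(P[...,1]<-.07)&(P[...,1]>-.2)
print(cv2.minAreaRect(P[r][:,:2].astype(np.float32)), cv2.fitLine(P[r][:,:2].astype(np.float32),cv2.DIST_HUBER,0,.01,.01).ravel())
print(ctrl.camera_info('wrist'))
E
```

```text
((0.5531191825866699, 0.0005626976490020752), (0.4895211458206177, 0.539030909538269), 0.652999222278595)
((0.5540271401405334, -0.10967124253511429), (0.07922990620136261, 0.26973968744277954), 89.38423919677734) [ 0.99681884  0.07970036  0.56426513 -0.10875328]
{'vfov': 65.94642112097951, 'cx': 320.0085262467202, 'cy': 234.81667534621042, 'T_tool_cam': array([[-3.77396604e-04, -9.52948573e-01, -3.03131778e-01,
         7.58924196e-02],
       [ 9.99999693e-01, -5.67698292e-04,  5.39668883e-04,
         9.60672565e-04],
       [-6.86364085e-04, -3.03131482e-01,  9.52948495e-01,
        -1.69621138e-01],
       [ 0.00000000e+00,  0.00000000e+00,  0.00000000e+00,
         1.00000000e+00]])}
```

View pics/topc.png

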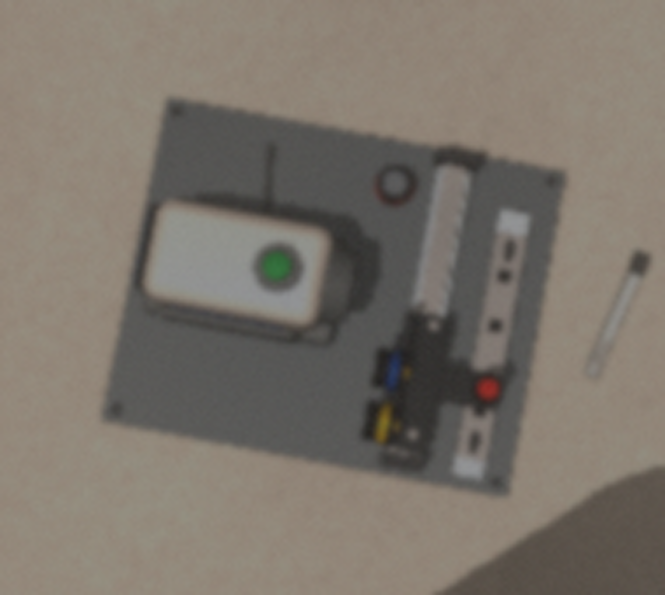

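>>> arm_command(translation=[[0.02,-0.016,-0.01],[0.035,-0.028,-0.01],[0.042,-0.034,-0.01],[0.042,-0.034,-0.01],[0.042,-0.034,-0.01],[0.042,-0.034,0],[0.042,-0.034,0],[0.042,-0.034,0],[0.042,-0.034,0],[0.042,-0.034,0]], delta_rot=[[0,0,0],[0,0,0],[0,0,0],[0,0,0],[0,0,0],[0,0,0],[0,0,0],[0,0,0],[0,0,0],[0,0,0]], jaw=-0.1, squeeze=40)

```text
t: 1.7
tool_pos: [0.4442, -0.1697, 0.2523]
tcp_rot: [3.141, -0.001, 0.33]
ft_force: [0.9, -0.5, -0.1]
opening: 0.0465
finger_force: 0.0
```

>>> arm_command(translation=[[0,0,0],[0,0,0],[0,0,0],[0,0,0],[0,0,0],[0,0,0],[0,0,0],[0,0,0],[0,0,0]], delta_rot=[[0,0,-0.134],[0,0,-0.134],[0,0,-0.134],[0,0,-0.134],[0,0,-0.134],[0,0,-0.134],[0,0,-0.134],[0,0,-0.134],[0,0,0]])

```text
t: 2.6
tool_pos: [0.4434, -0.1715, 0.252]
tcp_rot: [3.141, 0.0, 1.402]
ft_force: [-0.0, 0.8, 0.0]
opening: 0.0471
finger_force: 0.0
```

```bash
cat > w.py <<'E'
from h import *
import sys
im,d,i,T=cam('wrist'); P=pts(d,i,T); save(im,sys.argv[1]+'.png'); np.save(sys.argv[1]+'.npy',P)
s=ctrl.get_state(); print(s['t'],s['tool_pos'],s['tcp_rot'],s['opening'],s['joint_pos'].round(2))
for n in ['knob_centre','index_rail','start_button_base','test_slide','start_button']:
    for r in ctrl.regions_of(n,'wrist')[:2]:
        m=r['mask']&(d>0); print(n,round(r['conf'],2),r['box'],np.median(P[m],0).round(4) if m.any() else None, np.percentile(P[m][:,2],95).round(3) if m.any() else None)
E
python3 w.py w1
```

```text
2.65 [ 0.44341    -0.17154308  0.25201452] [3.14137423e+00 6.63984565e-05 1.39899026e+00] 0.04730576318613808 [-0.37  0.06 -0.25  1.26 -0.    1.37]
knob_centre 0.56 [338.1, 118.3, 32.0, 33.1] [ 0.4815 -0.1147  0.1061] 0.108
index_rail 0.69 [275.1, 114.4, 239.5, 33.8] [ 0.5413 -0.1233  0.043 ] 0.045
start_button 0.44 [274.8, 117.2, 239.3, 31.7] [ 0.541  -0.1235  0.043 ] 0.045
```

View pics/w1.png

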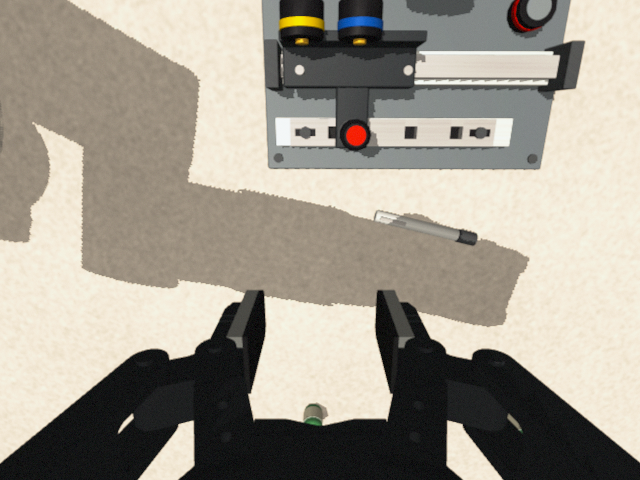

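```bash
python3 - <<'E'
from h import *
P=np.load('w1.npy'); im=cv2.imread('pics/w1.png').astype(int); g=im.max(2)
z=P[...,2]
# slide track top/rail edges -> yaw
r=np.zeros_like(z,bool); r[110:152,265:520]=1
s=r&(z>.037)&(z<.047)&(g>110)
rr=cv2.minAreaRect(P[s][:,:2].astype(np.float32)); print('rail',rr)
box=cv2.boxPoints(rr);print(box)
k=r&(z>.1)&(im[...,2]>150)&(im[...,1]<90); kc=P[k].mean(0); print('knob',kc,k.sum())
i=ctrl.camera_info('wrist'); f=240/np.tan(np.radians(i['vfov'])/2)
S=ctrl.get_state();T=np.eye(4);T[:3,:3]=R.from_euler('xyz',S['tcp_rot']).as_matrix();T[:3,3]=S['tool_pos'];T=T@i['T_tool_cam']
def ray(u,v,h):
    q=T[:3,:3]@np.array([(u-i['cx'])/f,(v-i['cy'])/f,1]); return T[:3,3]+q*(h-T[2,3])/q[2]
for a,b in [(325,340),(400,422),(446,466)]:
    m=np.zeros_like(r);m[122:144,a:b]=1;m&=g<90;v,u=np.nonzero(m);print(u.min(),u.max(),v.min(),v.max(),ray((u.min()+u.max())/2,(v.min()+v.max())/2,.043), np.linalg.norm(ray(u.max()+.5,v.mean(),.043)-ray(u.min()-.5,v.mean(),.043)))
m=k;v,u=np.nonzero(k);print('knob ray',ray(u.mean(),v.mean(),.106))
E
```

```text
rail ((0.5235751867294312, -0.12234435975551605), (0.025794126093387604, 0.20237401127815247), 80.31736755371094)
[[ 0.42166048 -0.11803899]
 [ 0.6211515  -0.15207641]
 [ 0.6254899  -0.12664974]
 [ 0.42599887 -0.09261231]]
knob [ 0.48161238 -0.11534161  0.11013747] 324
329 339 122 143 [ 0.46656342 -0.11341868  0.043     ] 0.010855481511718158
405 415 127 137 [ 0.54054899 -0.1256935   0.043     ] 0.010858537173876661
450 461 127 138 [ 0.58478359 -0.13380407  0.043     ] 0.011850398627291862
knob ray [ 0.48198756 -0.11564461  0.106     ]
```

>>> arm_command(translation=[[0.012,0.0055,0.01],[0.025,0.0115,0.02],[0.0248,0.0115,0.04],[0,0,0.04],[0,0,0.03],[0,0,0.02],[0,0,0.014],[0,0,0],[0,0,0]], delta_rot=[[0,0,0],[0,0,0],[0,0,0],[0,0,0],[0,0,0],[0,0,0],[0,0,0],[0,0,0],[0,0,0]])

```text
t: 3.8
tool_pos: [0.4818, -0.1148, 0.0777]
tcp_rot: [-3.141, -0.0, 1.402]
ft_force: [-0.5, 0.1, -0.2]
opening: 0.0466
finger_force: 0.0
```

```bash
python3 w.py w2
```

```text
3.85 [ 0.48243578 -0.11508713  0.07830327] [ 3.14097436e+00 -1.26390761e-04  1.40193349e+00] 0.04718877514325108 [-0.23  0.21 -0.49  0.87  0.    1.51]
knob_centre 0.75 [295.7, 260.2, 55.7, 66.9] [ 0.4825 -0.1104  0.1057] 0.108
knob_centre 0.45 [151.2, 0.0, 488.2, 326.5] [ 0.5331 -0.0614  0.0314] 0.116
index_rail 0.69 [197.9, 215.9, 394.2, 61.4] [ 0.5425 -0.1209  0.0428] 0.045
start_button_base 0.63 [152.9, 46.2, 313.5, 280.3] [ 0.4847 -0.0488  0.0941] 0.117
test_slide 0.86 [148.9, 44.1, 317.5, 282.4] [ 0.4845 -0.0489  0.0941] 0.117
```

View pics/w2.png

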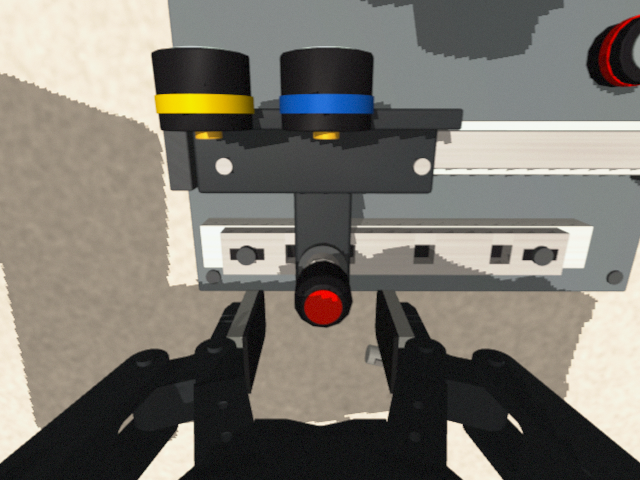

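>>> arm_command(translation=[[0,0,0],[0,0,0],[0,0,0],[0,0,0],[0,0,0]], delta_rot=[[0,0,0],[0,0,0],[0,0,0],[0,0,0],[0,0,0]], jaw=0.6, squeeze=35)

```text
t: 4.6
tool_pos: [0.4833, -0.1157, 0.0794]
tcp_rot: [3.139, 0.0, 1.402]
ft_force: [0.3, 1.2, 9.4]
opening: 0.0171
finger_force: 4.7
```

```bash
python3 w.py w3; python3 -c "
from plant import ctrl; print(ctrl.hold_point_z); s=ctrl.get_state(); print(s['ft_force'],s['finger_force'],s['opening'])"
```

```text
4.65 [ 0.48328094 -0.11572761  0.07941364] [3.13867391e+00 1.92807102e-05 1.40168120e+00] 0.01709510187656914 [-0.24  0.21 -0.49  0.87  0.    1.5 ]
knob_centre 0.63 [294.7, 255.8, 52.1, 69.9] [ 0.4832 -0.1095  0.1059] 0.108
index_rail 0.56 [196.2, 215.8, 391.6, 57.6] [ 0.5418 -0.1208  0.0428] 0.045
index_rail 0.31 [489.1, 366.4, 28.1, 21.3] [ 0.6056 -0.2526  0.0111] 0.015
test_slide 0.83 [149.6, 42.4, 309.0, 282.6] [ 0.4852 -0.0486  0.094 ] 0.117
0.0187
[-0.41224031  0.45502373  8.96501747] 4.722051400972305 0.01728201468812483
```

View pics/w3.png

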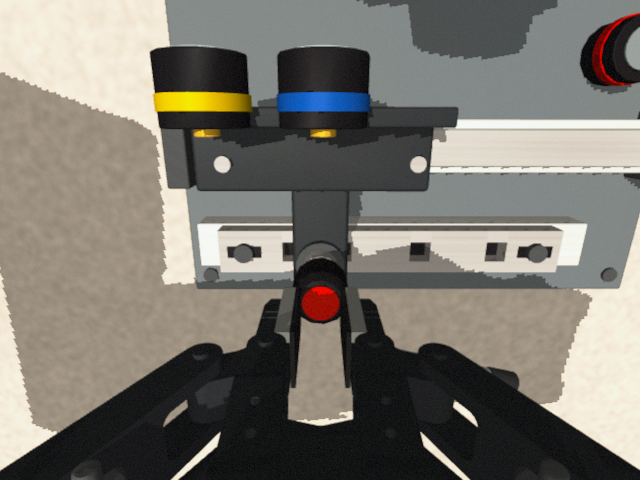

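>>> arm_command(translation=[[0,0,0],[0,0,0],[0,0,0],[0,0,0]], delta_rot=[[0,0,0],[0,0,0],[0,0,0],[0,0,0]], jaw=0.8, squeeze=35)

```text
t: 5.3
tool_pos: [0.4829, -0.1157, 0.0795]
tcp_rot: [3.139, 0.0, 1.402]
ft_force: [-2.1, 0.5, 11.5]
opening: 0.0087
finger_force: 5.8
```

```bash
python3 - <<'E'
from h import *
im,d,i,T=cam('wrist');save(cv2.resize(im[230:400,200:440],None,fx=3,fy=3,interpolation=cv2.INTER_CUBIC),'w4.png')
P=pts(d,i,T);np.save('w4.npy',P)
for v in range(270,390,8): print(v,[tuple((P[v,u]*1000).round().astype(int)) for u in (285,296,306,320,334,344,355)])
E
```

```text
270 [(np.int64(459), np.int64(-124), np.int64(43)), (np.int64(466), np.int64(-125), np.int64(43)), (np.int64(477), np.int64(-105), np.int64(95)), (np.int64(484), np.int64(-104), np.int64(100)), (np.int64(490), np.int64(-105), np.int64(100)), (np.int64(494), np.int64(-109), np.int64(91)), (np.int64(501), np.int64(-131), np.int64(43))]
278 [(np.int64(453), np.int64(-142), np.int64(12)), (np.int64(460), np.int64(-143), np.int64(12)), (np.int64(477), np.int64(-105), np.int64(102)), (np.int64(484), np.int64(-105), np.int64(105)), (np.int64(489), np.int64(-107), np.int64(104)), (np.int64(494), np.int64(-108), np.int64(102)), (np.int64(501), np.int64(-151), np.int64(12))]
286 [(np.int64(451), np.int64(-149), np.int64(11)), (np.int64(459), np.int64(-150), np.int64(11)), (np.int64(477), np.int64(-108), np.int64(104)), (np.int64(483), np.int64(-108), np.int64(107)), (np.int64(489), np.int64(-109), np.int64(107)), (np.int64(493), np.int64(-110), np.int64(105)), (np.int64(500), np.int64(-156), np.int64(13))]
294 [(np.int64(448), np.int64(-160), np.int64(1)), (np.int64(474), np.int64(-104), np.in
[... 3281 characters left out ...]
4(-107), np.int64(162))]
374 [(np.int64(475), np.int64(-99), np.int64(172)), (np.int64(477), np.int64(-104), np.int64(166)), (np.int64(476), np.int64(-122), np.int64(143)), (np.int64(462), np.int64(-234), np.int64(0)), (np.int64(485), np.int64(-124), np.int64(143)), (np.int64(489), np.int64(-108), np.int64(164)), (np.int64(493), np.int64(-102), np.int64(172))]
382 [(np.int64(476), np.int64(-99), np.int64(175)), (np.int64(477), np.int64(-106), np.int64(167)), (np.int64(475), np.int64(-125), np.int64(143)), (np.int64(460), np.int64(-242), np.int64(0)), (np.int64(485), np.int64(-127), np.int64(144)), (np.int64(489), np.int64(-110), np.int64(164)), (np.int64(492), np.int64(-102), np.int64(175))]
```

View pics/w4.png

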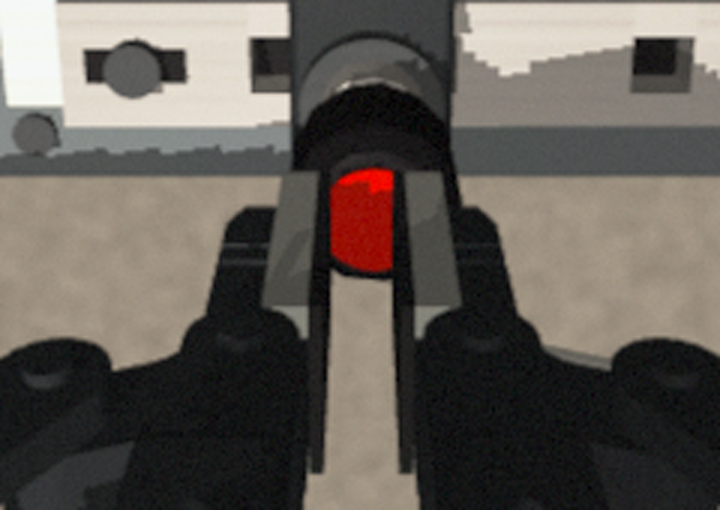

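>>> arm_command(translation=[[0,0,-0.01],[0,0,-0.006],[0,0,0],[0,0,0],[0,0,0]], delta_rot=[[0,0,0],[0,0,0],[0,0,0],[0,0,0],[0,0,0]], jaw=-0.1)

```text
t: 5.85
tool_pos: [0.4816, -0.1154, 0.0936]
tcp_rot: [-3.141, -0.0, 1.402]
ft_force: [-0.1, -0.1, -0.0]
opening: 0.0467
finger_force: 0.0
```

```bash
python3 - <<'E'
from h import *
im,d,i,T=cam('wrist');P=pts(d,i,T);s=ctrl.get_state();print(s['tool_pos'],s['opening'],s['ft_force'])
Rt=R.from_euler('xyz',s['tcp_rot']).as_matrix()
Q=(P-s['tool_pos'])@Rt*1000   # tool coords
m=(abs(Q[...,0])<60)&(abs(Q[...,1])<60)&(Q[...,2]<-15)&(Q[...,2]>-110)
for lo in range(-60,60,10):
    k=m&(Q[...,1]>=lo)&(Q[...,1]<lo+10)
    if k.any(): print(lo,'max toolz',np.percentile(Q[k][:,2],98).round(1),'x',np.percentile(Q[k][:,0],[2,98]).round(0),k.sum())
k=(P[...,2]>.1)&(P[...,2]<.112)&(im[...,0]>150)&(im[...,1]<90)&(abs(P[...,1]+.115)<.02); print('knob tool',Q[k].mean(0),P[k].mean(0))
# eyes: lowest tool x
k=(P[...,2]>.09)&(P[...,2]<.125)&(Q[...,0]>18); print('eyes x min',np.percentile(Q[k][:,0],1),'z',np.percentile(P[k][:,2],99))
E
```

```text
[ 0.48154256 -0.11533374  0.09350305] 0.04706319122034937 [-0.13830118 -0.58133999  0.18245301]
-60 max toolz -80.3 x [-10.  11.] 5964
-50 max toolz -74.4 x [-13.  11.] 5773
-40 max toolz -38.9 x [-6. 13.] 2176
-30 max toolz -34.7 x [-10.  16.] 5042
-20 max toolz -96.6 x [ 8. 16.] 1579
-10 max toolz -100.2 x [ 8. 10.] 1424
0 max toolz -100.2 x [ 8. 10.] 1457
10 max toolz -94.4 x [ 8. 16.] 1770
20 max toolz -34.5 x [-10.  16.] 5011
30 max toolz -39.9 x [-8. 12.] 2187
40 max toolz -76.1 x [-13.  11.] 7667
50 max toolz -80.4 x [-10.  11.] 3932
knob tool [  0.3129883    2.20477912 -13.79769881] [ 0.48377856 -0.11539845  0.10729912]
eyes x min 70.32358232148405 z 0.11840102772149816
```

>>> arm_command(translation=[[0,0.002,0.015],[0,0,0.012],[0,0,0.01],[0,0,0.006],[0,0,0],[0,0,0]], delta_rot=[[0,0,0],[0,0,0],[0,0,0],[0,0,0],[0,0,0],[0,0,0]])

```text
t: 6.5
tool_pos: [0.4839, -0.1157, 0.0509]
tcp_rot: [-3.141, -0.0, 1.402]
ft_force: [-0.1, -0.7, 0.2]
opening: 0.047
finger_force: 0.0
```

>>> arm_command(translation=[[0,0,0],[0,0,0],[0,0,0],[0,0,0],[0,0,0]], delta_rot=[[0,0,0],[0,0,0],[0,0,0],[0,0,0],[0,0,0]], jaw=0.6, squeeze=35)

```text
t: 7.0
tool_pos: [0.4845, -0.1159, 0.0515]
tcp_rot: [3.14, 0.0, 1.402]
ft_force: [1.0, 0.9, 5.7]
opening: 0.0251
finger_force: 34.5
```

>>> arm_command(translation=[[0,0,-0.004],[0,0,-0.004],[0,0,-0.004],[0,0,0],[0,0,0]], delta_rot=[[0,0,0],[0,0,0],[0,0,0],[0,0,0],[0,0,0]])

```text
t: 7.5
tool_pos: [0.4834, -0.1157, 0.0626]
tcp_rot: [-3.141, 0.0, 1.402]
ft_force: [1.7, -0.7, -8.8]
opening: 0.0245
finger_force: 35.0
```

>>> arm_command(translation=[[0,0.002,0],[0,0.004,0],[0,0.006,0],[0,0.006,0],[0,0.006,0],[0,0.006,0],[0,0.006,0],[0,0.004,0],[0,0.002,0],[0,0,0]], delta_rot=[[0,0,0],[0,0,0],[0,0,0],[0,0,0],[0,0,0],[0,0,0],[0,0,0],[0,0,0],[0,0,0],[0,0,0]])

```text
t: 8.5
tool_pos: [0.526, -0.123, 0.063]
tcp_rot: [3.141, 0.0, 1.402]
ft_force: [-1.3, -0.5, -9.3]
opening: 0.0251
finger_force: 35.1
```

```bash
python3 w.py w5
```

```text
8.55 [ 0.52602673 -0.12298271  0.0630796 ] [3.14038489e+00 1.32525053e-05 1.40178135e+00] 0.02517247141324937 [-0.23  0.3  -0.4   0.86  0.    1.51]
knob_centre 0.97 [284.8, 277.9, 71.0, 84.3] [ 0.5259 -0.1171  0.1168] 0.119
index_rail 0.57 [110.4, 220.2, 419.5, 65.1] [ 0.5409 -0.12    0.0426] 0.044
start_button_base 0.33 [286.3, 279.4, 70.8, 85.6] [ 0.5259 -0.1172  0.1167] 0.119
test_slide 0.59 [127.4, 32.7, 349.9, 330.3] [ 0.5276 -0.0562  0.0949] 0.118
start_button 0.15 [283.9, 278.4, 71.7, 82.6] [ 0.5259 -0.1171  0.1168] 0.119
```

View pics/w5.png

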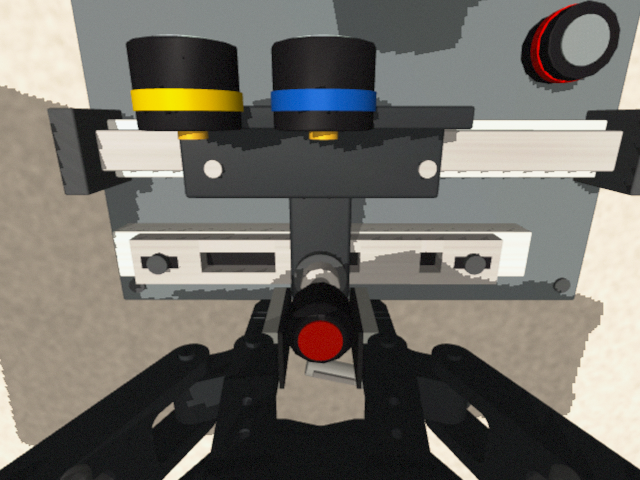

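>>> arm_command(translation=[[0,0,0.002],[0,0,0]], delta_rot=[[0,0,0],[0,0,0]])

```text
t: 9.0
tool_pos: [0.526, -0.123, 0.0611]
tcp_rot: [3.14, 0.0, 1.402]
ft_force: [0.7, -1.3, -8.2]
opening: 0.0249
finger_force: 35.2
```

>>> arm_command(translation=[[0,0,0],[0,0,0],[0,0,0.003],[0,0,0.004],[0,0,0.002],[0,0,0]], delta_rot=[[0,0,0],[0,0,0],[0,0,0],[0,0,0],[0,0,0],[0,0,0]], jaw=0.3)

```text
t: 9.6
tool_pos: [0.5249, -0.1227, 0.0515]
tcp_rot: [-3.141, -0.0, 1.402]
ft_force: [0.4, 0.4, 0.3]
opening: 0.0301
finger_force: 0.0
```

```bash
cat > k.py <<'E'
from h import *
im,d,i,T=cam('wrist');P=pts(d,i,T);s=ctrl.get_state()
f=240/np.tan(np.radians(i['vfov'])/2)
k=(P[...,2]>.09)&(P[...,2]<.125)&(im[...,0]>120)&(im[...,1]<70)&(abs(P[...,1]-s['tool_pos'][1])<.025)&(abs(P[...,0]-s['tool_pos'][0])<.03)
Rt=R.from_euler('xyz',s['tcp_rot']).as_matrix(); q=np.median(P[k],0)
print(s['t'],s['tool_pos'].round(4),s['opening'].round(4),'f',s['ft_force'].round(1),'knob top',q.round(4),'tool',((q-s['tool_pos'])@Rt).round(4),k.sum())
E
python3 k.py
```

```text
Traceback (most recent call last):
  File "k.py", line 6, in <module>
    print(s['t'],s['tool_pos'].round(4),s['opening'].round(4),'f',s['ft_force'].round(1),'knob top',q.round(4),'tool',((q-s['tool_pos'])@Rt).round(4),k.sum())
                                        ^^^^^^^^^^^^^^^^^^
AttributeError: 'float' object has no attribute 'round'
```

```bash
sed -i "s/s\['opening'\].round(4)/round(s['opening'],4)/" k.py; python3 k.py
```

```text
9.7 [ 0.5251 -0.1228  0.0518] 0.0294 f [ 0.3 -0.7 -1. ] knob top [ 0.5249 -0.1227  0.1161] tool [ 0.     -0.0003 -0.0644] 1512
```

>>> arm_command(translation=[[0,0.002,0],[0,0.002,0],[0,0.002,0],[0,0.002,0],[0,0.001,0],[0,0.001,0]], delta_rot=[[0,0,0],[0,0,0],[0,0,0],[0,0,0],[0,0,0],[0,0,0]])

```text
t: 10.3
tool_pos: [0.5349, -0.1245, 0.0518]
tcp_rot: [-3.141, 0.0, 1.402]
ft_force: [-5.0, 0.2, 3.0]
opening: 0.0301
finger_force: 2.2
```

```bash
python3 k.py
```

```text
10.35 [ 0.5352 -0.1245  0.0518] 0.0301 f [-3.3  1.4  2. ] knob top [ 0.5317 -0.1238  0.1161] tool [ 0.0001 -0.0036 -0.0643] 1501
```

>>> arm_command(translation=[[0,0.001,0],[0,0.001,0],[0,0.001,0],[0,0.001,0],[0,0.001,0]], delta_rot=[[0,0,0],[0,0,0],[0,0,0],[0,0,0],[0,0,0]])

```text
t: 10.85
tool_pos: [0.5399, -0.1253, 0.0516]
tcp_rot: [-3.141, 0.0, 1.402]
ft_force: [-4.3, 0.5, -1.9]
opening: 0.0303
finger_force: 1.9
```

```bash
python3 k.py
```

```text
10.9 [ 0.5401 -0.1253  0.0516] 0.0298 f [-4.  -0.4 -2.5] knob top [ 0.5366 -0.1247  0.1158] tool [ 0.0001 -0.0036 -0.0643] 1500
```

Now half-millimetre steps, checking each time.

>>> arm_command(translation=[[0,0.0005,0],[0,0.0005,0],[0,0.0005,0]], delta_rot=[[0,0,0],[0,0,0],[0,0,0]])

```text
t: 11.2
tool_pos: [0.5424, -0.1257, 0.0521]
tcp_rot: [3.14, -0.0, 1.402]
ft_force: [-1.3, 0.5, -1.8]
opening: 0.03
finger_force: 1.6
```

>>> arm_command(translation=[[0,0.0005,0],[0,0.0005,0]], delta_rot=[[0,0,0],[0,0,0]])

```text
t: 11.4
tool_pos: [0.5428, -0.1258, 0.0521]
tcp_rot: [3.141, -0.0, 1.402]
ft_force: [-3.3, 0.5, -0.6]
opening: 0.0296
finger_force: 1.5
```

```bash
python3 k.py
```

```text
11.45 [ 0.5428 -0.1258  0.0521] 0.0299 f [-2.2 -0.1 -0.4] knob top [ 0.5395 -0.1252  0.1073] tool [-0.     -0.0034 -0.0551] 1332
```

>>> arm_command(translation=[[0,-0.003,0],[0,0,0],[0,0,0],[0,0,-0.02],[0,0,-0.035],[0,0,-0.045],[0,0,-0.045],[0,0,-0.025]], delta_rot=[[0,0,0],[0,0,0],[0,0,0],[0,0,0],[0,0,0],[0,0,0],[0,0,0],[0,0,0]], jaw=-0.1)

```text
t: 12.25
tool_pos: [0.5414, -0.1257, 0.2262]
tcp_rot: [3.136, 0.0, 1.402]
ft_force: [0.4, 0.2, -0.4]
opening: 0.0471
finger_force: 0.0
```

>>> arm_command(translation=[[0.015,0,0],[0.035,0,0],[0.04,0.003,0],[0.04,0.004,0],[0.035,0,0],[0.02,0,0],[0.006,0,0],[0,0,0]], delta_rot=[[0,0,0],[0,0,0],[0,0,0],[0,0,0],[0,0,0],[0,0,0],[0,0,0],[0,0,0]], jaw=1)

```text
t: 13.05
tool_pos: [0.5782, 0.0626, 0.221]
tcp_rot: [-3.141, 0.0, 1.403]
ft_force: [-0.9, 0.6, -0.8]
opening: -0.0
finger_force: 0.0
```

```bash
python3 - <<'E'
from h import *
im,d,i,T=cam('wrist');P=pts(d,i,T);s=ctrl.get_state();save(im,'w6.png')
Rt=R.from_euler('xyz',s['tcp_rot']).as_matrix();Q=(P-s['tool_pos'])@Rt
k=(P[...,2]>.155)&(P[...,2]<.175)&(im[...,1]>im[...,0].astype(int)+40)
print(s['t'],s['tool_pos'],s['opening'],s['ft_force']); 
if k.any(): print('button',np.median(P[k],0),'tool',np.median(Q[k],0),(Q[k].max(0)+Q[k].min(0))/2,np.ptp(Q[k],0),k.sum())
m=(abs(Q[...,0])<.02)&(abs(Q[...,1])<.02)&(Q[...,2]<-.01)&(Q[...,2]>-.11)&~k
v,u=np.nonzero(m); print('tips toolz',np.percentile(Q[m][:,2],[90,98,100]) if m.any() else 0, v.min() if m.any() else 0)
E
```

```text
13.1 [0.5781945  0.06166574 0.22124008] -5.045768329634077e-05 [-0.7924972  -0.21283911 -0.70567905]
button [0.5763126  0.06266274 0.16453086] tool [ 0.0006188  -0.00177381  0.05670765] [-0.00162813 -0.00210427  0.06035682] [0.02623966 0.02278436 0.01171183] 994
tips toolz [-0.05227984 -0.03704848 -0.02942323] 287
```

View pics/w6.png

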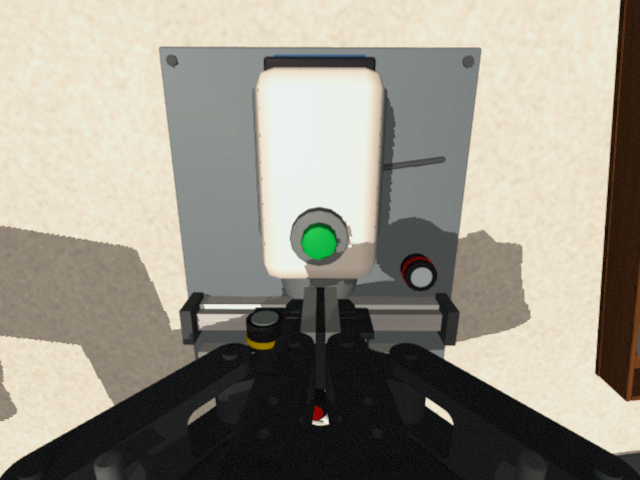

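>>> arm_command(translation=[[0,-0.002,0.015],[0,0,0.025],[0,0,0.02],[0,0,0.012],[0,0,0.006],[0,0,0.002],[0,0,0]], delta_rot=[[0,0,0],[0,0,0],[0,0,0],[0,0,0],[0,0,0],[0,0,0],[0,0,0]])

```text
t: 13.8
tool_pos: [0.577, 0.0619, 0.1424]
tcp_rot: [3.141, -0.0, 1.401]
ft_force: [0.1, 1.0, -0.2]
opening: -0.0
finger_force: 0.0
```

>>> arm_command(translation=[[0,0,0.001],[0,0,0.001],[0,0,0.001],[0,0,0.001],[0,0,0.001],[0,0,0.001]], delta_rot=[[0,0,0],[0,0,0],[0,0,0],[0,0,0],[0,0,0],[0,0,0]])

```text
t: 14.4
tool_pos: [0.5768, 0.0623, 0.1361]
tcp_rot: [3.141, -0.0, 1.402]
ft_force: [-0.8, -0.3, 2.0]
opening: 0.0003
finger_force: 1.2
```

>>> arm_command(translation=[[0,0,0.001],[0,0,0.001],[0,0,0.001]], delta_rot=[[0,0,0],[0,0,0],[0,0,0]])

```text
t: 14.7
tool_pos: [0.5768, 0.0623, 0.1331]
tcp_rot: [3.141, -0.0, 1.402]
ft_force: [-0.6, 0.2, 3.6]
opening: -0.0002
finger_force: 2.0
```

>>> arm_command(translation=[[0,0,0.001],[0,0,0.001]], delta_rot=[[0,0,0],[0,0,0]])

```text
t: 14.9
tool_pos: [0.5769, 0.0623, 0.1317]
tcp_rot: [3.141, -0.0, 1.402]
ft_force: [-4.4, -0.5, 14.9]
opening: 0.0
finger_force: 7.4
```

>>> arm_command(translation=[[0,0,-0.0005],[0,0,0],[0,0,-0.004],[0,0,-0.01],[0,0,-0.02],[0,0,-0.03],[0,0,-0.03],[0,0,-0.01],[0,0,0],[0,0,0]], delta_rot=[[0,0,0],[0,0,0],[0,0,0],[0,0,0],[0,0,0],[0,0,0],[0,0,0],[0,0,0],[0,0,0],[0,0,0]])

```text
t: 15.9
tool_pos: [0.5761, 0.0621, 0.2343]
tcp_rot: [-3.14, 0.0, 1.402]
ft_force: [-0.3, -0.6, -0.6]
opening: -0.0
finger_force: 0.0
```

```bash
python3 - <<'E'
from h import *
im,d,i,T=cam('wrist');P=pts(d,i,T);s=ctrl.get_state()
k=(P[...,2]>.15)&(P[...,2]<.18)&(im[...,1]>im[...,0].astype(int)+40)
print(s['t'],s['tool_pos'],s['ft_force'],'button z',np.median(P[k],0))
im,d,i,T=cam('top');P=pts(d,i,T)
k=(abs(P[...,0]-.54)<.03)&(abs(P[...,1]+.125)<.03)&(P[...,2]>.09)&(im[...,0]>im[...,1].astype(int)+40)
print('knob top',P[k].mean(0) if k.any() else None,k.sum())
print(ctrl.job_done())
E
```

```text
15.95 [0.57570762 0.0620488  0.23374634] [-0.82024482 -0.14326987 -0.95723594] button z [0.5760092  0.06253585 0.16444946]
knob top [ 0.54202645 -0.12228805  0.10762992] 14
the job is handed in; nothing more can be done
None
```

The job is handed in at about 16 s: the plunger snapped home in the first (blue) eye's hole, and the start button was pressed to its stop (peak reading about 15 N) and is up again; the loose things were not touched knowingly, and no verdict was returned.

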